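# Clear the paddle and latch the colour-rod case

## Task

Get the blue steel case on the bench ready to carry away: take the wooden paddle off its lid and lay it flat inside the open wooden tray, then swing the folded-back hasp over and press it down onto its rubber buffer, under the rod rest, until its end snaps in under the sprung catch and stays. How high catch and buffer sit differs from case to case, so go by feel, and do not crush the buffer. Leave the jacks, the mug and the jar where they are.

Things in the scene. Friction and masses are not known exactly. Their poses are not given: they have to be found in the camera images.
- case: Blue painted steel case, lid closed, fixed to the bench, 260 (x) x 230 (y) x 90 mm high. Origin: centre of its underside; x runs from the hasp's hinge towards the catch, z up. Lid top at z = 90. The hardware sits on the lid's middle line y = 0: hinge at x = -45, rubber buffer and catch at x = 50. A steel rod rest stands over them (see rail).
- hinge (a point): Point on the hasp's hinge axis, on its middle line, at (-45, 0, 104) mm in the case frame; turned with the case. The axis runs along the case's y. Fixed hinge barrels of 7 mm radius stand on both sides, 15 to 27 mm from the middle line.
- rail (a point): Middle of the rod rest's crossbar, at (50, 0, 212) mm in the case frame: a round steel bar, 12 mm thick, 100 mm long along the case's y, 122 mm above the lid; from both its ends level bars run back to posts at x = 112. A gripper pointing straight down over the hasp's catch end hits it: reach in under it, the tool's body leaning back 25 to 45 degrees towards the hinge side.
- hasp (a joint): Angle of the hasp (rad): about 0 = shut, flat along the case's +x; pi/2 = upright; starts folded back at 2.2 to 2.6. Stiff: stays where left. Steel strap 28 mm wide, 5 mm thick, with a round end bar. It meets the catch's sloped nose at 0.05 to 0.28, must be pressed past it onto the buffer (15 to 20 N near its end), and rests shut at -0.1 to 0.13, as the catch's height varies.
- buffer (a joint): Squeeze of the black rubber buffer (m), 12 x 30 mm, on the catch's block right below the nose: 0 = free, its top 6.5 mm below the nose's underside. The 10 mm end bar must squeeze it about 4 mm (3 N per mm) for the catch to close over it, and stays at 3 to 4 mm when latched. More than 8 mm crushes it.
- hasp_end (a point): Centre of the hasp's round end bar (10 mm diameter, 34 mm long along y), 95 mm from the hinge axis; its x axis points along the strap from the hinge outwards, its z axis is the side that faces up when shut.
- catch (a joint): Travel of the sprung catch (m): 0 = forward, at rest; up to 0.009 pushed back along the case's +x against its spring. A steel hook 30 mm wide on a low block at x = 50 mm, y = 0 in the case frame, which stands at a different height each time, by 18 mm at most: the underside of the hook's nose is 11 to 30 mm above the lid. The end bar must finish beneath it.
- paddle: Wooden forming paddle, about 90 g, lying flat on the lid across the hasp's way. Origin: centre of the blade's underside, z up, y along the handle. Blade 56 (x) x 80 (y) x 18 mm thick, centred on the origin; handle 22 mm wide (x) and 18 mm thick, from y = 40 to y = 160. The handle sticks out beyond the case's left (+y) side.
- paddle_grip (a point): Middle of the handle's section 138 mm from the paddle's origin, 9 mm above its underside: a good place to grip, free of the rod rest and beyond the lid's edge.
- paddle_mid (a point): Middle of the paddle's length (y = 60 mm), 9 mm above its underside; axes as the paddle.
- tray: Open tray of light wood, fixed, 280 (x) x 155 (y) x 45 mm high, walls 10 mm, floor 10 mm or less thick; to the left or to the right of the case. Origin: centre of its underside; its x axis is the long one. It takes the paddle only lengthwise.
- slab: Fixed stone slab, 200 x 140 x 40 mm high, on the other side of the case from the tray. Origin: centre of its underside. Not needed.
- jacks: Glassworker's steel jacks (big tweezers), 225 mm long, 11 mm high, lying on the stone slab. Origin: middle of its underside, x along it. To be left alone.
- mug: White ceramic mug, 76 mm across, 85 mm high, beyond the case to the left. Origin: centre of its underside. To be left alone.
- jar: Amber glass jar with steel lid, 70 mm across, 90 mm high, beyond the case to the right. Origin: centre of its underside. To be left alone.
There are look-alikes about, which are no part of the job. There is more than one size of the paddle; the one meant has the size given above.

How it is judged:
On the way, in this order (a step that is already met when the one before it is completed fails the run):
1. the paddle lies flat inside the tray (x of paddle_mid in the frame of tray between -0.05 and 0.05 m and y of paddle_mid in the frame of tray between -0.05 and 0.05 m and z of paddle_mid in the frame of tray below 0.032 m and angle between paddle's own z axis and vertical below 0.2 rad and linear speed of paddle below 0.03 m/s), for 0.2 s.
2. the hasp is shut with its end bar under the catch (value of joint hasp below 0.15 rad and value of joint catch below 0.0015 m and value of joint buffer above 0.002 m), for 0.2 s.
At the end, for the whole second after the job is handed in: The paddle lies flat and still in the tray (its middle within 50 mm of the tray's centre along and across, tilt under 0.2 rad); the hasp is shut (joint below 0.15 rad), held on its buffer (squeezed over 2 mm) by the catch, sprung forward over it (joint below 1.5 mm) (all of step 1 and all of step 2 and angular speed of paddle below 0.3 rad/s); the robot touches nothing.
It fails at once if the jacks moved more than 30 mm (distance of jacks from where it was at the start of the episode above 0.03 m).
It fails at once if the mug moved more than 30 mm (distance of mug from where it was at the start of the episode above 0.03 m).
It fails at once if the jar moved more than 30 mm (distance of jar from where it was at the start of the episode above 0.03 m).
It fails at once if the rubber buffer was crushed (squeezed more than 8 mm) (value of joint buffer above 0.008 m).
It also fails if it takes over 72 s, if anything falls off the work surface, if the arm or the gripper's body presses on something with over 40 N, if the wrist force passes 120 N, or if a joint passes its speed limit or range.

## Robot

A 6-joint arm with a two-finger parallel gripper is mounted at the origin on the work surface. World frame = base frame: x ahead of the robot, y to its left, z up, the work surface at z = 0. Lengths are in m, angles in rad, forces in N, time in s.
With the tool pointing down it reaches from about 0.275 to 0.85 m from the base axis. Payload 5.2 kg.
Tool frame: the origin (TCP) lies at the centre of the arm's flange, where the gripper is bolted on; the fingertips stand 173 mm ahead of it and the grasp point (between the pads) lies robot.tcp_to_grasp ahead of it (robot.tcp_to_grasp is the distance from the TCP to the grasp point, in m); x points along the fingers, y is the direction in which the jaws open and shut, and the axes are right-handed (so a half turn about x gives the same grasp; the last joint's range is limited). The gripper opens to 85 mm and grips with 20 to 120 N. Pads are 22 mm wide; open, the fingers measure 114 mm over their backs; the gripper's body (76 mm by 85 mm) begins 54 mm behind the grasp point. The pads swing forward as they close: fully open they stand 13 mm farther back than shut.
Start: joints at [0.993, 0.259, 1.535, -0, 1.348, -0.203], TCP at [0.201, 0.512, 0.405] pointing down, gripper open.
Joint ranges: [-3.14, 3.14], [-0.91, 2.08], [0.19, 2.58], [-1.22, 4.36], [0.22, 2.71], [-3.12, 3.12]. Speed limits (rad/s): [2.57, 2.57, 3.14, 3.14, 3.14, 3.14].

## Interface

Orientations are given as a unit quaternion [w, x, y, z].
In Python, from bench import status, optics, job, robot gives the robot as it stands.
- The arm moves only by the tool servo_tool, never from a script. Its argument "rows" is one flat list of numbers, 5 for each row, row after row: the closure, from 0 (fully open) to 1 (shut), then the shift along the tool's x, y, z in cm, then the turn about the tool's x in rad. A call has 1 to 20 rows; each row is the pose to reach, as a shift and turn from the pose commanded when the call began, along the tool's axes at that moment; what a row does not reach only later rows make up. A row lasts 1/12 s, in which the tool goes at most 41.7 mm and 7.16 degrees, less where a joint would pass 70% of its speed; a pose out of reach is approached as far as the arm can. A call with a gripper value outside its range is refused whole. The fingers move at their own pace and stop on an object; "newtons" is the grip in N (left out, the last holds). Time passes only in rows, so rows that repeat a pose let the fingers close. It gives the time, the measured TCP pose, the force and the opening at its end, in the units of the state.
- status.observe(): the state, without advancing time (a new reading comes with each control period).
- optics.get_image(name): name is "scene" or "top"; returns (picture, depth): 384x512x3 uint8, red, green, blue; 384x512 float32, m along the optical axis (not along the pixel's ray), 0 where there is no reading.
- optics.camera_info(name): a dict with "fx", "fy", "cx", "cy" (pixels), "dist_coeffs" ([k1, k2, p1, p2, k3] as OpenCV has them; the pictures are not rectified), "extrinsics" (4x4, takes a point from camera to world coordinates). Camera axes: x right, y down, z forward; pixel columns grow to the right and rows downward; lengths in m; the calibration is good to about 2 mm. A picture is of the moment at which its call begins. camera_info takes no time and is no camera call.
- job.close_job(): hands the job in, once; it reports no verdict.
The state is a dict: "time_s": time; "joints": joint angles; "dq": joint speeds; "joint_efforts": joint torques, N m; "tcp_pos": TCP position; "orientation": TCP orientation; "wrist_force": force on the tool from outside, world axes, zero at the start; "ft_torque": the same for the moment, N m; "finger_gap": opening from 0.0 (shut) to 1.0 (fully open).
Only numpy, scipy, OpenCV 4.12 (cv2) and the standard library are available. Lean on these libraries where they do the work, as an engineer would, in place of code of your own. Each camera call takes 0.05 s, during which the arm holds its last target. There are 200 camera calls.

## Working session

There is one attempt and no reset: what is moved stays moved. The work goes in short steps, Python scripts to look and compute and a tool call to move; the robot and the scene stay as the last step left them, time stands still between calls to the robot, and variables do not carry over. Pictures are saved under pics/ and viewed, about 8 in all and at most 12, crops included, and the job is handed in when it is done.

Besides the shell and the picture viewer there is one more tool, called after "Emit:" by a JSON object that holds its "name" and its "arguments", one argument or row to a line. servo_tool: Moves the arm, as the interface text tells. Its arguments: {"type":"object","properties":{"rows":{"type":"array"},"newtons":{"type":"number"}},"required":["rows"]}

```bash
ls; mkdir -p pics
python3 - <<'E'
from bench import status, optics, robot
import cv2, numpy as np
print(status.observe()); print(robot.tcp_to_grasp)
ims=[]
for n in ("scene","top"):
    p,d=optics.get_image(n); np.save(f"pics/{n}_d0.npy",d); np.save(f"pics/{n}_p0.npy",p)
    c=optics.camera_info(n); print(n,c)
    cv2.imwrite(f"pics/{n}0.png",cv2.resize(p[:,:,::-1],(800,600),interpolation=cv2.INTER_CUBIC))
E
```

```text
pics
{'time_s': 0.0, 'joints': array([ 9.93187850e-01,  2.59335143e-01,  1.53610403e+00, -1.18590469e-05,
        1.34799905e+00, -2.02768556e-01]), 'dq': array([ 0.00052238, -0.00060762,  0.00029909,  0.00012653,  0.00112927,
       -0.00183752]), 'joint_efforts': array([ 1.11344994e-03, -4.46041095e+01, -2.90566313e+01, -3.80183183e-04,
        1.16250466e-02, -1.71396316e-06]), 'tcp_pos': array([0.20120708, 0.5116339 , 0.40387022]), 'orientation': array([ 0.69447956,  0.13114544,  0.69496838, -0.13235548]), 'wrist_force': array([-0.39926939,  1.0663082 , -0.11095703]), 'ft_torque': array([ 0.01255234, -0.03976109, -0.0599393 ]), 'finger_gap': 0.9954838666041411}
0.1547
scene {'fx': 351.3812505876619, 'fy': 351.3812505876619, 'cx': 255.0406270962459, 'cy': 191.38346657382277, 'dist_coeffs': array([-0.11164028,  0.        ,  0.        ,  0.        ,  0.        ]), 'extrinsics': array([[ 0.45593327,  0.64931545, -0.60869885,  1.06939192],
       [ 0.8899834 , -0.32694998,  0.31785728, -0.29399837],
       [ 0.00737557, -0.68665359, -0.72694735,  0.87123181],
       [ 0.        ,  0.        ,  0.        ,  1.        ]])}
top {'fx': 397.0976787496827, 'fy': 397.0976787496827, 'cx': 253.9923555600281, 'cy': 192.33242074012236, 'dist_coeffs': array([-0.1333217,  0.       ,  0.       ,  0.       ,  0.       ]), 'extrinsics': array([[ 2.91898354e-02, -9.95565256e-01,  8.94302801e-02,
         3.44153212e-01],
       [-9.99461694e-01, -2.77290781e-02,  1.75333866e-02,
        -1.20369874e-03],
       [-1.49758113e-02, -8.98939359e-02, -9.95838745e-01,
         1.25629201e+00],
       [ 0.00000000e+00,  0.00000000e+00,  0.00000000e+00,
         1.00000000e+00]])}
```

View pics/scene0.png

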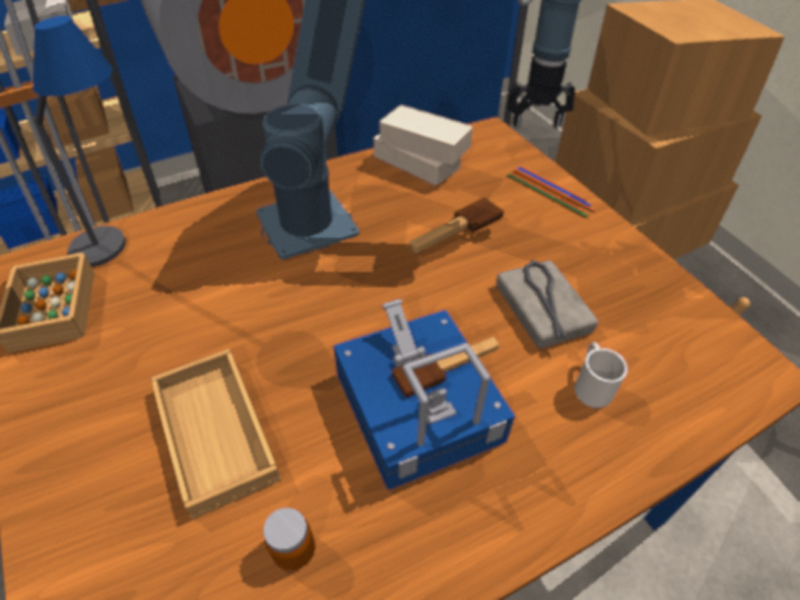

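View pics/top0.png

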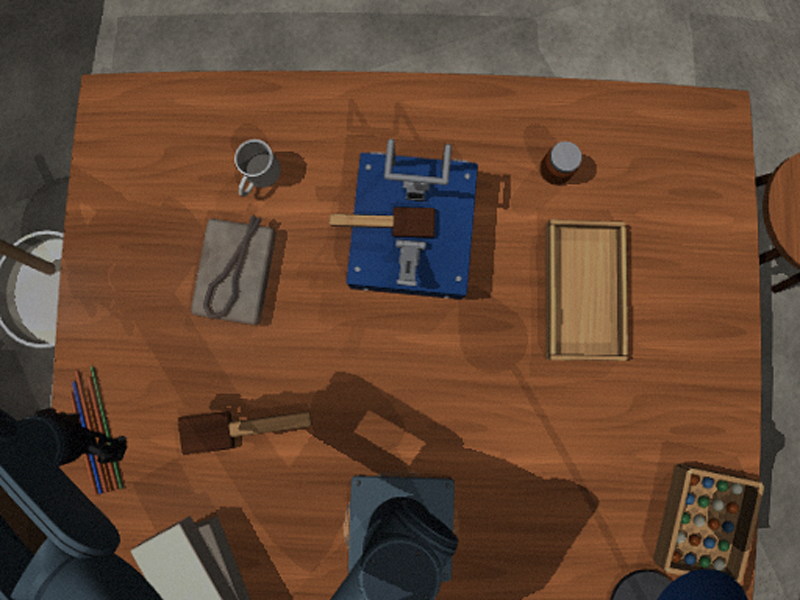

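Scene view (800×600): case at (425,400), paddle on lid with blade (418,377) and handle to (495,345), hasp folded back at (400,330), tray (212,430), jar (288,535), slab with jacks (545,300), mug (600,375). In the top view the paddle candidates are the one on the lid (414,222, handle to 332,220) and the look-alike on the bench (205,432, visibly bigger). For the tray, there is an empty one at (588,290) and a bead box at (712,525). I choose the lid paddle and the empty tray, and I'll measure both.

```bash
cat > h.py <<'E'
import numpy as np, cv2
from bench import optics
def cloud(n,p,d):
    c=optics.camera_info(n); K=np.array([[c['fx'],0,c['cx']],[0,c['fy'],c['cy']],[0,0,1]])
    v,u=np.mgrid[:384,:512]
    q=cv2.undistortPoints(np.stack([u,v],-1).reshape(-1,1,2).astype(np.float32),K,c['dist_coeffs']).reshape(384,512,2)
    P=np.dstack([q*d[...,None],d]); E=c['extrinsics']
    W=P@E[:3,:3].T+E[:3,3]; W[d==0]=np.nan
    return W
def proj(n,X):
    c=optics.camera_info(n); K=np.array([[c['fx'],0,c['cx']],[0,c['fy'],c['cy']],[0,0,1]])
    T=np.linalg.inv(c['extrinsics'])
    return cv2.projectPoints(np.atleast_2d(X).astype(float),cv2.Rodrigues(T[:3,:3])[0],T[:3,3],K,c['dist_coeffs'])[0].reshape(-1,2)
def rect(xy):
    r=cv2.minAreaRect(xy.astype(np.float32)*1000); return np.round(r[0],1),np.round(r[1],1),round(r[2],2)
E
python3 - <<'E'
from h import *
for n in("top","scene"):
    p=np.load(f"pics/{n}_p0.npy");d=np.load(f"pics/{n}_d0.npy");W=cloud(n,p,d)
    hsv=cv2.cvtColor(p,cv2.COLOR_RGB2HSV).astype(int);H,S,V=hsv[...,0],hsv[...,1],hsv[...,2]
    x,y,z=W[...,0],W[...,1],W[...,2]
    near=(x>.4)&(x<1)&(abs(y)<.45)
    blue=near&(H>100)&(H<130)&(S>120)
    lid=blue&(abs(z-.09)<.008); print(n,"lid z",np.nanmedian(z[lid]),rect(W[lid][:,:2]))
    wood=near&(abs(y)<.25)&(z>.1)&(z<.118)&(H<30)&(S>90)&(x<.8)&(y>-.15)
    m=cv2.morphologyEx(wood.astype(np.uint8),cv2.MORPH_OPEN,np.ones((2,2)))>0
    print("paddle",m.sum(),np.nanmedian(z[m]),rect(W[m][:,:2]))
    dark=m&(V<130); print("blade",dark.sum(),np.median(z[dark]),rect(W[dark][:,:2]),"handle",rect(W[m&~dark][:,:2]),np.median(z[m&~dark]))
    tr=near&(z>.038)&(z<.055)&(y<-.15)&(H<30)&(S>40)&(x<.85)
    tr=cv2.morphologyEx(tr.astype(np.uint8),cv2.MORPH_OPEN,np.ones((2,2)))>0
    print("tray rim",tr.sum(),np.median(z[tr]),rect(W[tr][:,:2]))
    fl=near&(z>-.005)&(z<.02)&(y<-.25)&(y>-.4)&(x>.45)&(x<.6); print("floor z",np.median(z[fl]))
    hi=near&(abs(y)<.15)&(z>.1)&(S<90)&(x<.62); print("grey",hi.sum(),np.round(np.nanpercentile(W[hi],[0,5,50,95,100],axis=0),3).tolist())
    q=near&(abs(y)<.2)&(z>.18); print("rail",q.sum(),np.round(np.nanpercentile(W[q],[0,5,50,95,100],axis=0),3).tolist())
    b=(z>.01)&(x>.1)&(x<.45)&(y>0.1)&(y<.45)&(z<.05)&(H<20);print("decoy",rect(W[b][:,:2]))
p0=np.load("pics/top_p0.npy")[60:215,195:345]; p1=np.load("pics/scene_p0.npy")[175:315,200:340]
cv2.imwrite("pics/crop1.png",np.hstack([cv2.resize(p0,(400,420),interpolation=2),cv2.resize(p1,(400,420),interpolation=2)])[:,:,::-1])
E
```

```text
top lid z 0.0912620242396549 (array([599.9,  -5.6]), array([227.9, 259.9]), 86.04)
paddle 777 0.10880173462624754 (array([590.8,  53. ]), array([ 53.9, 206.2]), 4.8)
blade 558 nan (array([591.4,  53.1]), array([ 52.6, 206.2]), 4.8) handle (array([597.5,  89.8]), array([115.6,  16.1]), 88.93) nan
tray rim 693 nan (array([ 568.8, -363.7]), array([342.3, 171.5]), 3.18)
floor z 0.010272769457197906
grey 347 [[0.472, -0.028, 0.1], [0.475, -0.018, 0.105], [0.525, 0.002, 0.128], [0.571, 0.024, 0.162], [0.61, 0.103, 0.166]]
rail 371 [[0.642, -0.068, 0.185], [0.645, -0.064, 0.214], [0.658, -0.009, 0.218], [0.71, 0.041, 0.222], [0.72, 0.045, 0.224]]
decoy (array([291.6, 316.9]), array([265.4, 316.1]), 89.81)
scene lid z 0.0900483792456308 (array([601.2,  -8.1]), array([226.4, 258.2]), 86.24)
paddle 544 0.10677058453389587 (array([615.6,  91. ]), array([ 90. , 270.9]), 12.77)
blade 351 nan (array([633.4,  41.3]), array([186.5,  85. ]), 80.11) handle (array([590.4, 126. ]), array([ 45.7, 194.3]), 15.95) nan
tray rim 898 nan (array([ 575.3, -356.4]), array([404.3, 156.6]), 0.38)
floor z 0.010065865500953786
grey 463 [[0.471, -0.048, 0.1], [0.478, -0.024, 0.106], [0.525, -0.001, 0.126], [0.573, 0.017, 0.159], [0.617, 0.104, 0.163]]
rail 539 [[0.642, -0.072, 0.181], [0.647, -0.069, 0.192], [0.67, -0.012, 0.216], [0.719, 0.039, 0.219], [0.722, 0.043, 0.22]]
decoy (array([292.6, 317.2]), array([315. , 263.3]), 0.15)
```

View pics/crop1.png

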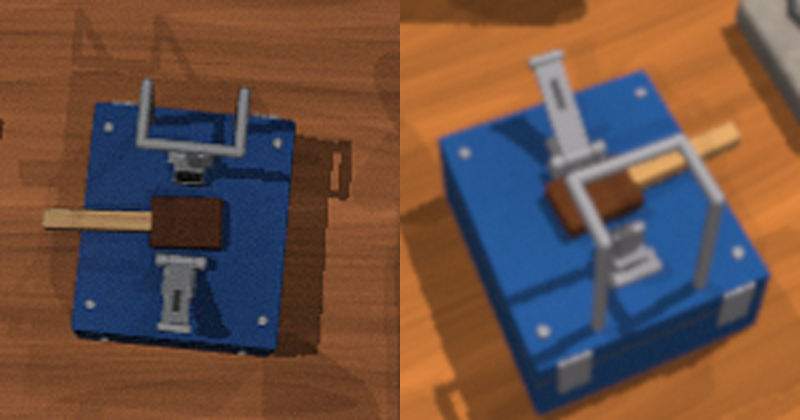

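The crop shows the lid paddle: brown blade (186,222 left half) and pale handle running left to (45,218). It is free of the hinge (182,262) and the catch (190,170), and the rod rest crossbar is at (190,147). Now I'll refine the paddle and tray.

Run:
```python
from h import *
def big(m):
    k,l,s,c=cv2.connectedComponentsWithStats(m.astype(np.uint8),connectivity=4); return l==1+np.argmax(s[1:,4])
for n in("top","scene"):
    p=np.load(f"pics/{n}_p0.npy");d=np.load(f"pics/{n}_d0.npy");W=cloud(n,p,d)
    H,S,V=[a.astype(int) for a in cv2.split(cv2.cvtColor(p,cv2.COLOR_RGB2HSV))]
    x,y,z=W[...,0],W[...,1],W[...,2]
    m=(x>.53)&(x<.65)&(y>-.07)&(y<.2)&(z>.098)&(z<.116)&((H<25)|(H>165))&(S>70)
    m=big(m)
    print(n,"paddle z",np.median(z[m]),rect(W[m][:,:2]))
    t=W[m]
    for lo,hi in((-.04,.03),(.06,.09),(.09,.12),(.12,.145)):
        s=t[(t[:,1]>lo)&(t[:,1]<hi)]; print(lo,len(s),np.round([s[:,0].min(),s[:,0].mean(),s[:,0].max(),s[:,2].mean()],4))
    print("y range",t[:,1].min(),t[:,1].max())
    tr=(z>.038)&(z<.056)&(y<-.24)&(y>-.5)&(H<30)&(S>40)&(x<.76)&(x>.38); tr=big(tr)
    t=W[tr]; print("tray",tr.sum(),np.median(t[:,2]),rect(t[:,:2]),np.round(np.percentile(t[:,:2],[2,98],axis=0),3).tolist())
    # hasp
    m=(x>.46)&(x<.59)&(y>-.04)&(y<.03)&(z>.10)&(S<90)
    t=W[m]; a=-np.radians(3.95); R=np.array([[np.cos(a),-np.sin(a)],[np.sin(a),np.cos(a)]]); c=(t[:,:2]-[.6005,-.007])@R
    k=(abs(c[:,1])<.02)&(c[:,0]<-.06); f=np.polyfit(c[k,0],t[k,2],1); print("hasp slope",f, "ang",np.pi+np.arctan(f[0]),"min x,max z",c[k,0].min(),t[k,2].max(), c[k,1].mean())
    m=(x>.62)&(x<.70)&(abs(y+.01)<.022)&(z>.095)&(z<.15)
    t=W[m]; c=(t[:,:2]-[.6005,-.007])@R
    print("catch", [(round(float(lo),3),np.round(np.median(t[(c[:,0]>lo)&(c[:,0]<lo+.005),2]),4)) for lo in np.arange(.03,.09,.005)])
```

```text
top paddle z 0.10908412202575102 (array([596.4,  53. ]), array([ 54.7, 195.3]), 0.84)
-0.04 440 [0.5702 0.5973 0.6248 0.1092]
0.06 69 [0.5878 0.5975 0.6075 0.1086]
0.09 75 [0.5877 0.598  0.6094 0.1088]
0.12 70 [0.5873 0.5979 0.6088 0.1088]
y range -0.044912664756422555 0.15083458880419692
tray 721 0.04512144886504754 (array([ 504.4, -358.3]), array([245.3, 157.8]), 0.82) [[0.386, -0.436], [0.625, -0.281]]
hasp slope [-0.66989929  0.07699362] ang 2.5513554174847703 min x,max z -0.12928634246340584 0.1660766354015324 0.0024822181118992147
catch [(0.03, np.float64(0.0951)), (0.035, np.float64(0.0963)), (0.04, np.float64(0.1061)), (0.045, np.float64(0.1111)), (0.05, np.float64(0.1215)), (0.055, np.float64(0.1288)), (0.06, np.float64(0.1334)), (0.065, np.float64(0.1051)), (0.07, np.float64(0.1002)), (0.075, np.float64(0.0998)), (0.08, np.float64(nan)), (0.085, np.float64(nan))]
scene paddle z 0.10713706919521282 (array([606.9,  34.3]), array([ 37.1, 101.5]), 1.41)
-0.04 205 [0.5892 0.6093 0.6266 0.1071]
0.06 51 [0.5932 0.603  0.6102 0.1059]
  return _methods._mean(a, axis=axis, dtype=dtype,
  ret = ret.dtype.type(ret / rcount)
Traceback (most recent call last):
ValueError: zero-size array to reduction operation minimum which has no identity
```

```bash
cat >> h.py <<'E'
from scipy.spatial.transform import Rotation as Ro
def plan(P,yaw=None,s=None):
    "shift (cm, tool axes) to world TCP P; turn for tool y to point at world yaw (deg, mod 180)"
    from bench import status
    s=s or status.observe(); R=Ro.from_quat(s['orientation'],scalar_first=True).as_matrix()
    print('t',s['time_s'],'tcp',np.round(s['tcp_pos'],4),'x',np.round(R[:,0],3),'y',np.round(R[:,1],3),'F',np.round(s['wrist_force'],1),'gap',round(s['finger_gap'],3),'j6',round(s['joints'][5],2))
    print('shift',np.round(R.T@(np.array(P)-s['tcp_pos'])*100,2))
    if yaw is not None:
        cur=np.degrees(np.arctan2(R[1,1],R[0,1])); d=(yaw-cur+90)%180-90; print('yaw now',round(cur,2),'turn about tool x (rad)',round(np.radians(-d),3))
E
python3 - <<'E'
from h import *
W=cloud("top",0,np.load("pics/top_d0.npy")); z=W[...,2]
tr=(z>.038)&(z<.056)&(W[...,1]<-.27)&(W[...,1]>-.45)&(W[...,0]<.76)&(W[...,0]>.2)
l=cv2.connectedComponentsWithStats(tr.astype(np.uint8),connectivity=4); k=l[1]==1+np.argmax(l[2][1:,4]); t=W[k]
print("tray",len(t),rect(t[:,:2]),np.percentile(t[:,:2],[1,99],axis=0), np.median(t[:,2]))
plan([.5975,.132,.262],0); plan([.5975,.132,.36],0)
E
```

```text
tray 937 (array([ 487.3, -358.6]), array([279.5, 157.8]), 0.82) [[ 0.34823883 -0.43687387]
 [ 0.62523178 -0.28095889]] 0.045156864268622865
t 0.1 tcp [0.2012 0.5117 0.4039] x [-0.001 -0.001 -1.   ] y [ 0.366  0.931 -0.002] F [ 0.   0.1 -0.2] gap 0.997 j6 -0.2
shift [ 14.21 -20.8   50.78]
yaw now 68.53 turn about tool x (rad) 1.196
t 0.1 tcp [0.2012 0.5117 0.4039] x [-0.001 -0.001 -1.   ] y [ 0.366  0.931 -0.002] F [ 0.   0.1 -0.2] gap 0.997 j6 -0.2
shift [  4.41 -20.82  50.78]
yaw now 68.53 turn about tool x (rad) 1.196
```

Emit:
{"name": "servo_tool", "arguments": {
  "rows": [0.3,4.4,-20.8,50.8,1.196,0.3,4.4,-20.8,50.8,1.196,0.3,4.4,-20.8,50.8,1.196,0.3,4.4,-20.8,50.8,1.196,0.3,4.4,-20.8,50.8,1.196,0.3,4.4,-20.8,50.8,1.196,0.3,4.4,-20.8,50.8,1.196,0.3,4.4,-20.8,50.8,1.196,0.3,4.4,-20.8,50.8,1.196,0.3,4.4,-20.8,50.8,1.196,0.3,4.4,-20.8,50.8,1.196,0.3,4.4,-20.8,50.8,1.196,0.3,4.4,-20.8,50.8,1.196,0.3,4.4,-20.8,50.8,1.196,0.3,4.4,-20.8,50.8,1.196,0.3,4.4,-20.8,50.8,1.196,0.3,4.4,-20.8,50.8,1.196,0.3,4.4,-20.8,50.8,1.196],
  "newtons": 80
}}

```text
time_s: 1.6
tcp_pos: [0.5968, 0.1337, 0.3609]
orientation: [0.5, 0.499, 0.501, -0.5]
wrist_force: [-0.4, -0.5, 0.5]
finger_gap: 0.701
```

```bash
python3 -c "
from h import *
plan([.5975,.132,.262],0)"
```

```text
t 1.6 tcp [0.5968 0.1337 0.3609] x [-0.001  0.    -1.   ] y [ 1.     0.002 -0.001] F [-0.4 -0.5  0.5] gap 0.701 j6 0.04
shift [9.89 0.07 0.17]
yaw now 0.1 turn about tool x (rad) 0.002
```

Emit:
{"name": "servo_tool", "arguments": {
  "rows": [0.3,4,0.1,0.2,0,0.3,7,0.1,0.2,0,0.3,9.9,0.1,0.2,0,0.3,9.9,0.1,0.2,0,0.3,9.9,0.1,0.2,0,1,9.9,0.1,0.2,0,1,9.9,0.1,0.2,0,1,9.9,0.1,0.2,0,1,9.9,0.1,0.2,0,1,9.9,0.1,0.2,0,1,9.9,0.1,0.2,0,1,9.9,0.1,0.2,0,1,9.9,0.1,0.2,0]
}}

```text
time_s: 2.68
tcp_pos: [0.5995, 0.1305, 0.2644]
orientation: [0.501, 0.501, 0.499, -0.499]
wrist_force: [-1.9, 0.5, 6.5]
finger_gap: 0.234
```

Emit:
{"name": "servo_tool", "arguments": {
  "rows": [1,-1,0,0,0,1,-3,0,0,0,1,-6,0,0,0,1,-10,0,0,0,1,-14,0,0,0,1,-17,0,0,0,1,-18,0,0,0,1,-18,0,0,0,1,-18,0,0,0]
}}

```text
time_s: 3.43
tcp_pos: [0.5986, 0.1303, 0.4416]
orientation: [0.5, 0.5, 0.5, -0.5]
wrist_force: [1.3, 0.1, -2.6]
finger_gap: 0.238
```

Run:
```python
from h import *
plan([.565,-.359,.44],-90)
a=[]
for n in("scene","top"):
    p,d=optics.get_image(n); a.append(p); np.save(f"pics/{n}_d1.npy",d)
cv2.imwrite("pics/lift.png",np.hstack([cv2.resize(a[0][80:330,150:450],(400,333)),cv2.resize(a[1][40:230,150:378],(400,333))])[:,:,::-1])
W=cloud("scene",0,d:=np.load("pics/scene_d1.npy"))
```

```text
t 3.4333 tcp [0.5986 0.1303 0.4416] x [ 0.  0. -1.] y [ 1. -0.  0.] F [ 1.3  0.1 -2.6] gap 0.238 j6 0.03
shift [ 0.16 -3.35 48.93]
yaw now -0.01 turn about tool x (rad) 1.571
```

View pics/lift.png

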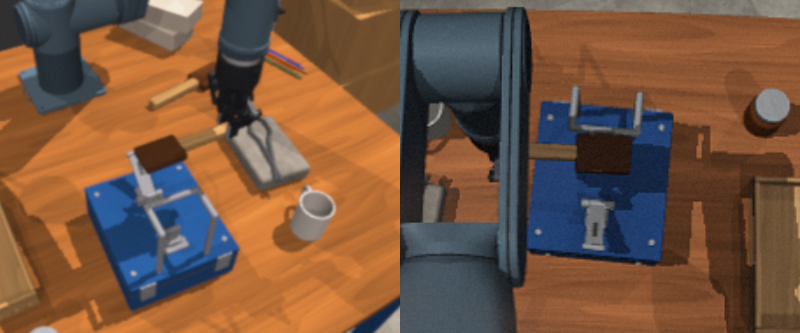

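Held level: the blade sits above the lid in both views (right half: blade at (603,153)), with the mug and jacks untouched. Carrying it to the tray.

Emit:
{"name": "servo_tool", "arguments": {
  "rows": [1,0.1,-3.4,48.8,1.557,1,0.1,-3.4,48.8,1.557,1,0.1,-3.4,48.8,1.557,1,0.1,-3.4,48.8,1.557,1,0.1,-3.4,48.8,1.557,1,0.1,-3.4,48.8,1.557,1,0.1,-3.4,48.8,1.557,1,0.1,-3.4,48.8,1.557,1,0.1,-3.4,48.8,1.557,1,0.1,-3.4,48.8,1.557,1,0.1,-3.4,48.8,1.557,1,0.1,-3.4,48.8,1.557,1,0.1,-3.4,48.8,1.557,1,0.1,-3.4,48.8,1.557,1,0.1,-3.4,48.8,1.557,1,0.1,-3.4,48.8,1.557,1,0.1,-3.4,48.8,1.557]
}}

```text
time_s: 4.95
tcp_pos: [0.5653, -0.3564, 0.4402]
orientation: [-0.006, -0.707, -0.006, 0.707]
wrist_force: [-0.7, -0.7, -1.2]
finger_gap: 0.238
```

Run:
```python
from h import *
plan([.564,-.358,.19],-89.2)
p,d=optics.get_image("top");W=cloud("top",p,d);z=W[...,2]
H,S,V=[a.astype(int) for a in cv2.split(cv2.cvtColor(p,cv2.COLOR_RGB2HSV))]
m=(z>.25)&(z<.32)&(W[...,1]<-.25)&(W[...,1]>-.5)&(S>90)&((H<25)|(H>165))
print(m.sum(),rect(W[m][:,:2]),np.percentile(z[m],[5,50,95]),np.percentile(W[m][:,0],[1,99]))
```

```text
t 4.95 tcp [ 0.5653 -0.3564  0.4402] x [-0.001  0.001 -1.   ] y [ 0.017 -1.    -0.001] F [-0.7 -0.7 -1.2] gap 0.238 j6 0.82
shift [25.02  0.18  0.11]
yaw now -89.04 turn about tool x (rad) 0.003
41 (array([ 549.4, -361.2]), array([16.7, 21.6]), 63.03) [0.28235275 0.28523358 0.28848561] [0.53722293 0.55921561]
```

Emit:
{"name": "servo_tool", "arguments": {
  "rows": [1,4,0.1,0,0,1,8,0.1,0,0,1,12,0.1,0,0,1,16,0.1,0,0,1,19,0.1,0,0,1,21.5,0.1,0,0,1,23.5,0.1,0,0,1,24.8,0.1,0,0,1,25.3,0.1,0,0,1,25.5,0.1,0,0,1,25.5,0.1,0,0]
}}

```text
time_s: 5.92
tcp_pos: [0.5654, -0.3587, 0.1865]
orientation: [0.005, 0.707, 0.005, -0.707]
wrist_force: [0.0, 0.5, -0.5]
finger_gap: 0.232
```

Emit:
{"name": "servo_tool", "arguments": {
  "rows": [1,0.2,0,0,0,1,0.3,0,0,0,0.6,0.3,0,0,0,0.45,0.3,0,0,0,0.45,0.3,0,0,0,0.45,0.3,0,0,0,0.45,-1,0,0,0,0.45,-4,0,0,0,0.45,-8,0,0,0,0.45,-12,0,0,0,0.45,-16,0,0,0,0.45,-20,0,0,0,0.45,-24,0,0,0,0.45,-25,0,0,0]
}}

```text
time_s: 7.08
tcp_pos: [0.5651, -0.3587, 0.4456]
orientation: [0.008, 0.711, 0.002, -0.704]
wrist_force: [0.7, 0.1, 0.4]
finger_gap: 0.553
```

Run:
```python
from h import *
ca,sa=np.cos(np.radians(-3.95)),np.sin(np.radians(-3.95))
P=lambda x,z:[.6005+x*ca,-.007+x*sa,z]
plan(P(-.165,.42),86.05); plan(P(-.165,.132+.173),86.05)
a=[]
for n in("scene","top"):
    p,d=optics.get_image(n); a.append(p)
    W=cloud(n,p,d);z=W[...,2]; V=p.astype(int).max(2)
    m=(z>.015)&(z<.042)&(W[...,1]<-.30)&(W[...,1]>-.42)&(W[...,0]>.36)&(W[...,0]<.61)
    k=(cv2.morphologyEx(m.astype(np.uint8),cv2.MORPH_OPEN,np.ones((3,3)))>0)
    print(n,k.sum(),rect(W[k][:,:2]),np.percentile(z[k],[5,50,95]))
cv2.imwrite("pics/placed.png",np.hstack([cv2.resize(a[0][150:384,60:300],(400,390)),cv2.resize(a[1][110:270,330:494],(400,390))])[:,:,::-1])
```

```text
t 7.0833 tcp [ 0.5651 -0.3587  0.4456] x [ 0.01  -0.009 -1.   ] y [ 0.014 -1.     0.009] F [0.7 0.1 0.4] gap 0.553 j6 0.82
shift [  2.1  -36.51  12.44]
yaw now -89.21 turn about tool x (rad) 0.083
t 7.0833 tcp [ 0.5651 -0.3587  0.4456] x [ 0.01  -0.009 -1.   ] y [ 0.014 -1.     0.009] F [0.7 0.1 0.4] gap 0.553 j6 0.82
shift [ 13.6  -36.61  12.55]
yaw now -89.21 turn about tool x (rad) 0.083
scene 806 (array([ 487.7, -360.9]), array([ 53.3, 200.4]), 89.75) [0.02254069 0.02827522 0.03110677]
top 18 (array([ 583.3, -353.7]), array([10. , 14.7]), 89.49) [0.02374797 0.02787139 0.03130496]
```

View pics/placed.png

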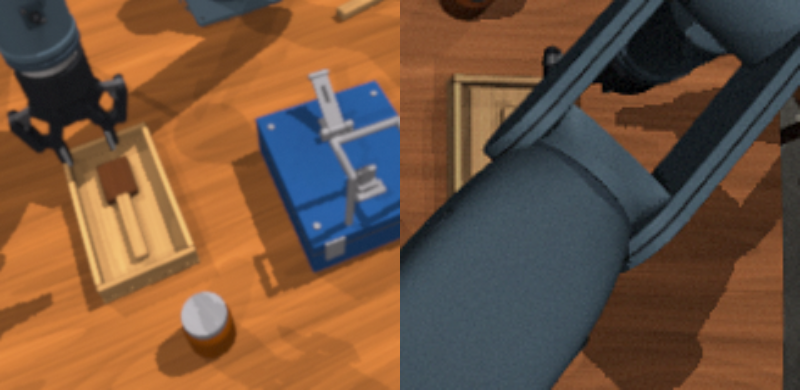

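Paddle lies flat in the tray (left half: blade (117,180), handle to (138,255)); measured centre is within 3 mm of the tray's. Next I go behind the hasp with the fingers shut.

Emit:
{"name": "servo_tool", "arguments": {
  "rows": [1,2.1,-36.5,12.4,0.083,1,2.1,-36.5,12.4,0.083,1,2.1,-36.5,12.4,0.083,1,2.1,-36.5,12.4,0.083,1,2.1,-36.5,12.4,0.083,1,2.1,-36.5,12.4,0.083,1,2.1,-36.5,12.4,0.083,1,2.1,-36.5,12.4,0.083,1,2.1,-36.5,12.4,0.083,1,2.1,-36.5,12.4,0.083,1,2.1,-36.5,12.4,0.083,1,2.1,-36.5,12.4,0.083,1,2.1,-36.5,12.4,0.083]
}}

```text
time_s: 8.27
tcp_pos: [0.4363, 0.0038, 0.4144]
orientation: [0.024, -0.707, 0.025, 0.707]
wrist_force: [0.4, -0.7, 0.5]
finger_gap: -0.001
```

```bash
cat >> h.py <<'E'
ca,sa=np.cos(np.radians(-3.95)),np.sin(np.radians(-3.95))
CP=lambda x,z:[.6005+x*ca,-.007+x*sa,z+.173]   # case-frame fingertip (m) -> world TCP
E
python3 - <<'E'
from h import *
plan(CP(-.165,.132),86.05)
W=cloud("top",0,(pd:=optics.get_image("top"))[1]); W2=cloud("scene",0,optics.get_image("scene")[1])
for W in(W,W2):
    c=np.dstack([(W[...,:2]-[.6005,-.007])@np.array([[ca,-sa],[sa,ca]]),W[...,2]]); 
    m=(abs(c[...,1])<.014)&(c[...,2]>.098)&(c[...,2]<.2)&(c[...,0]>-.15)&(c[...,0]<-.03); t=c[m]
    print(len(t),[(round(float(lo),3),np.round(np.median(t[(t[:,0]>lo)&(t[:,0]<lo+.008),2]),3),((t[:,0]>lo)&(t[:,0]<lo+.008)).sum()) for lo in np.arange(-.14,-.03,.008)])
E
```

```text
t 8.2667 tcp [0.4363 0.0038 0.4144] x [-0.    -0.001 -1.   ] y [-0.069 -0.998  0.001] F [ 0.4 -0.7  0.5] gap -0.001 j6 1.39
shift [10.94 -0.06  0.04]
yaw now -93.98 turn about tool x (rad) -0.001
0 [(-0.14, np.float64(nan), np.int64(0)), (-0.132, np.float64(nan), np.int64(0)), (-0.124, np.float64(nan), np.int64(0)), (-0.116, np.float64(nan), np.int64(0)), (-0.108, np.float64(nan), np.int64(0)), (-0.1, np.float64(nan), np.int64(0)), (-0.092, np.float64(nan), np.int64(0)), (-0.084, np.float64(nan), np.int64(0)), (-0.076, np.float64(nan), np.int64(0)), (-0.068, np.float64(nan), np.int64(0)), (-0.06, np.float64(nan), np.int64(0)), (-0.052, np.float64(nan), np.int64(0)), (-0.044, np.float64(nan), np.int64(0)), (-0.036, np.float64(nan), np.int64(0))]
377 [(-0.14, np.float64(nan), np.int64(0)), (-0.132, np.float64(0.16), np.int64(14)), (-0.124, np.float64(0.157), np.int64(33)), (-0.116, np.float64(0.15), np.int64(33)), (-0.108, np.float64(0.146), np.int64(35)), (-0.1, np.float64(0.14), np.int64(36)), (-0.092, np.float64(0.135), np.int64(28)), (-0.084, np.float64(0.13), np.int64(35)), (-0.076, np.float64(0.124), np.int64(34)), (-0.068, np.float64(0.119), np.int64(34)), (-0.06, np.float64(0.114), np.int64(30)), (-0.052, np.float64(0.11), np.int64(28)), (-0.044, np.float64(0.106), np.int64(37)), (-0.036, np.float64(nan), np.int64(0))]
  return _methods._mean(a, axis=axis, dtype=dtype,
  ret = ret.dtype.type(ret / rcount)
```

Emit:
{"name": "servo_tool", "arguments": {
  "rows": [1,3,0,0,0,1,6,0,0,0,1,9,0,0,0,1,10.9,0,0,0,1,10.9,0,0,0,1,10.9,0,0,0]
}}

```text
time_s: 8.87
tcp_pos: [0.4361, 0.0036, 0.3051]
orientation: [0.025, -0.706, 0.025, 0.708]
wrist_force: [-0.4, -0.4, 0.9]
finger_gap: 0.002
```

Run:
```python
from h import *
x0,z0=-.165,.132
plan(CP(x0,z0),86.05)
from numpy import sin,cos
for a in np.r_[np.linspace(2.55,1.6,8),np.linspace(1.45,.45,8)]:
    if a>1.5: xt,zt=-.045+.095*cos(a)-.015, .104+.095*sin(a)-.022
    else:
        r=.053+.020*(a-.45)/1.0
        xt,zt=-.045+r*cos(a)-.0025*sin(a)-.011, .104+r*sin(a)+.0025*cos(a)
    print(round(a,2),'tip',np.round([xt,zt],3),'row',np.round([(z0-zt)*100,-(xt-x0)*100],1))
```

```text
t 8.8667 tcp [0.4361 0.0036 0.3051] x [-0.003  0.001 -1.   ] y [-0.071 -0.997 -0.   ] F [-0.4 -0.4  0.9] gap 0.002 j6 1.39
shift [ 0.01 -0.07  0.03]
yaw now -94.06 turn about tool x (rad) -0.002
2.55 tip [-0.139  0.135] row [-0.3 -2.6]
2.41 tip [-0.131  0.145] row [-1.3 -3.4]
2.28 tip [-0.122  0.154] row [-2.2 -4.3]
2.14 tip [-0.111  0.162] row [-3.  -5.4]
2.01 tip [-0.1    0.168] row [-3.6 -6.5]
1.87 tip [-0.088  0.173] row [-4.1 -7.7]
1.74 tip [-0.076  0.176] row [-4.4 -8.9]
1.6 tip [-0.063  0.177] row [ -4.5 -10.2]
1.45 tip [-0.05   0.177] row [ -4.5 -11.5]
1.31 tip [-0.04   0.172] row [ -4.  -12.5]
1.16 tip [-0.032  0.167] row [ -3.5 -13.3]
1.02 tip [-0.024  0.16 ] row [ -2.8 -14.1]
0.88 tip [-0.019  0.153] row [ -2.1 -14.6]
0.74 tip [-0.014  0.145] row [ -1.3 -15.1]
0.59 tip [-0.011  0.137] row [ -0.5 -15.4]
0.45 tip [-0.009  0.129] row [  0.3 -15.6]
```

Emit:
{"name": "servo_tool", "arguments": {
  "rows": [1,-0.1,0,-1.5,0,1,-0.3,0,-2.6,0,1,-0.8,0,-3.0,0,1,-1.3,0,-3.4,0,1,-1.8,0,-3.9,0,1,-2.2,0,-4.3,0,1,-2.6,0,-4.9,0,1,-3.0,0,-5.4,0,1,-3.3,0,-6.0,0,1,-3.6,0,-6.5,0,1,-3.9,0,-7.1,0,1,-4.1,0,-7.7,0,1,-4.3,0,-8.3,0,1,-4.4,0,-8.9,0,1,-4.5,0,-9.6,0,1,-4.5,0,-10.2,0,1,-4.5,0,-10.9,0,1,-4.5,0,-11.5,0]
}}

```text
time_s: 10.37
tcp_pos: [0.5514, -0.0034, 0.3504]
orientation: [0.025, -0.707, 0.024, 0.707]
wrist_force: [-0.8, 0.4, -0.4]
finger_gap: 0.001
```

Run:
```python
from h import *
plan(CP(-.05,.177))
p,d=optics.get_image("scene")
cv2.imwrite("pics/sw1.png",cv2.resize(p[150:320,190:360],(600,600))[:,:,::-1])
```

```text
t 10.3667 tcp [ 0.5514 -0.0034  0.3504] x [-0.  0. -1.] y [-0.069 -0.998 -0.   ] F [-0.8  0.4 -0.4] gap 0.001 j6 1.43
shift [0.04 0.02 0.08]
```

View pics/sw1.png

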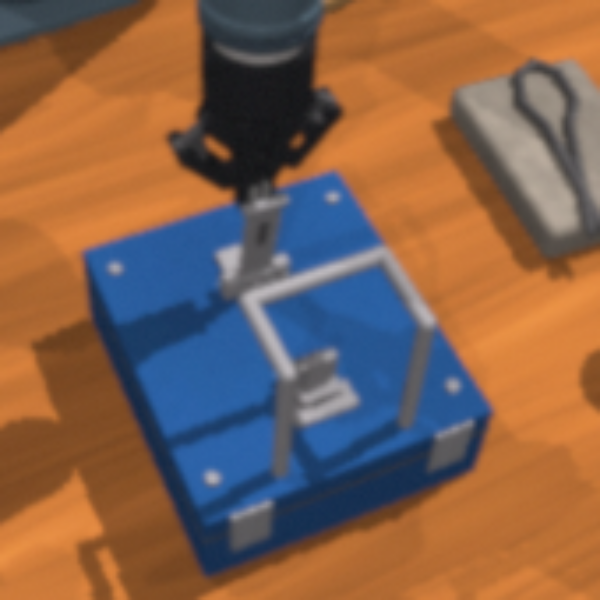

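Hasp is upright: end bar at (265,200), in front of the shut fingers, with the rod rest clear. Pushing on over and down.

Emit:
{"name": "servo_tool", "arguments": {
  "rows": [1,0.2,0,-0.5,0,1,0.5,0,-1.0,0,1,0.7,0,-1.4,0,1,1.0,0,-1.8,0,1,1.3,0,-2.2,0,1,1.7,0,-2.6,0,1,2.0,0,-2.9,0,1,2.4,0,-3.1,0,1,2.8,0,-3.4,0,1,3.2,0,-3.6,0,1,3.6,0,-3.8,0,1,4.0,0,-3.9,0,1,4.4,0,-4.0,0,1,4.8,0,-4.2,0,1,5.1,0,-4.3,0,1,5.1,0,-4.4,0]
}}

```text
time_s: 11.75
tcp_pos: [0.5944, -0.0064, 0.2988]
orientation: [0.025, -0.706, 0.024, 0.707]
wrist_force: [0.8, -0.5, 0.4]
finger_gap: -0.002
```

Run:
```python
from h import *
plan(CP(-.004,.122))
p,d=optics.get_image("scene")
cv2.imwrite("pics/sw2.png",cv2.resize(p[150:320,190:360],(600,600))[:,:,::-1])
```

```text
t 11.75 tcp [ 0.5944 -0.0064  0.2988] x [-0.002  0.    -1.   ] y [-0.069 -0.998 -0.   ] F [ 0.8 -0.5  0.4] gap -0.002 j6 1.44
shift [ 0.38  0.02 -0.22]
```

View pics/sw2.png

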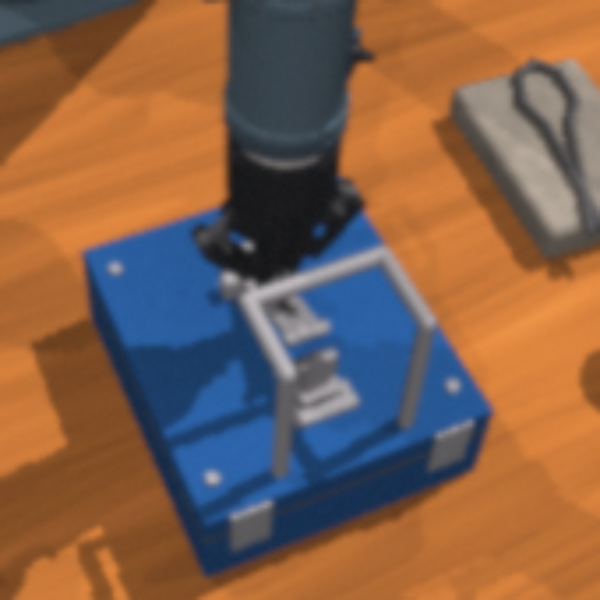

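Hasp end is at (308,330), just before the catch (318,360) and under the crossbar; the fingers are behind the crossbar. Now I feel my way down.

Emit:
{"name": "servo_tool", "arguments": {
  "rows": [1,0.1,0,-0.2,0,1,0.3,0,-0.3,0,1,0.5,0,-0.3,0,1,0.6,0,-0.3,0,1,0.7,0,-0.3,0,1,0.7,0,-0.3,0]
}}

```text
time_s: 12.3
tcp_pos: [0.5975, -0.0067, 0.2925]
orientation: [0.024, -0.707, 0.024, 0.707]
wrist_force: [-0.7, -0.8, 0.0]
finger_gap: -0.002
```

Emit:
{"name": "servo_tool", "arguments": {
  "rows": [1,0.1,0,0,0,1,0.1,0,0,0,1,0.2,0,0,0,1,0.2,0,0,0]
}}

```text
time_s: 12.63
tcp_pos: [0.5975, -0.0066, 0.2912]
orientation: [-0.024, 0.707, -0.024, -0.707]
wrist_force: [-1.4, 0.2, 2.5]
finger_gap: -0.0
```

Emit:
{"name": "servo_tool", "arguments": {
  "rows": [1,0.1,0,0,0,1,0.1,0,0,0,1,0.1,0,0,0]
}}

```text
time_s: 12.88
tcp_pos: [0.5975, -0.0066, 0.2909]
orientation: [-0.024, 0.707, -0.025, -0.706]
wrist_force: [-3.2, 0.4, 8.2]
finger_gap: 0.001
```

Emit:
{"name": "servo_tool", "arguments": {
  "rows": [1,0.1,0,0,0,1,0.1,0,0,0,1,0.1,0,0,0]
}}

```text
time_s: 13.13
tcp_pos: [0.5975, -0.0066, 0.2907]
orientation: [-0.024, 0.707, -0.025, -0.706]
wrist_force: [-4.7, 0.9, 12.2]
finger_gap: 0.001
```

Emit:
{"name": "servo_tool", "arguments": {
  "rows": [1,0.1,0,0,0,1,0.1,0,0,0,1,0.1,0,0,0]
}}

```text
time_s: 13.38
tcp_pos: [0.5975, -0.0066, 0.2904]
orientation: [-0.024, 0.707, -0.025, -0.706]
wrist_force: [-5.4, 1.0, 17.3]
finger_gap: 0.004
```

Emit:
{"name": "servo_tool", "arguments": {
  "rows": [1,0.1,0,0,0,1,0.1,0,0,0,1,0.1,0,0,0]
}}

```text
time_s: 13.63
tcp_pos: [0.5975, -0.0066, 0.29]
orientation: [-0.024, 0.708, -0.025, -0.706]
wrist_force: [-6.8, 0.6, 20.4]
finger_gap: 0.001
```

Emit:
{"name": "servo_tool", "arguments": {
  "rows": [1,0.1,0,0,0,1,0.1,0,0,0,1,0.1,0,0,0]
}}

```text
time_s: 13.88
tcp_pos: [0.5976, -0.0066, 0.2894]
orientation: [-0.024, 0.708, -0.025, -0.706]
wrist_force: [-7.3, 1.6, 21.4]
finger_gap: 0.003
```

Emit:
{"name": "servo_tool", "arguments": {
  "rows": [1,0.1,0,0,0,1,0.1,0,0,0,1,0.1,0,0,0]
}}

```text
time_s: 14.13
tcp_pos: [0.598, -0.0066, 0.2868]
orientation: [-0.024, 0.708, -0.025, -0.705]
wrist_force: [-0.9, 1.4, 9.6]
finger_gap: 0.0
```

Emit:
{"name": "servo_tool", "arguments": {
  "rows": [1,0.1,0,0,0,1,0.1,0,0,0,1,0.1,0,0,0]
}}

```text
time_s: 14.38
tcp_pos: [0.5982, -0.0067, 0.2852]
orientation: [-0.024, 0.708, -0.025, -0.705]
wrist_force: [-0.5, 0.2, 7.7]
finger_gap: -0.001
```

Emit:
{"name": "servo_tool", "arguments": {
  "rows": [1,0.1,0,0,0,1,0.1,0,0,0,1,0.1,0,0,0]
}}

```text
time_s: 14.63
tcp_pos: [0.5983, -0.0067, 0.2844]
orientation: [-0.024, 0.708, -0.025, -0.705]
wrist_force: [0.2, 1.2, 7.7]
finger_gap: 0.001
```

Emit:
{"name": "servo_tool", "arguments": {
  "rows": [1,0.1,0,0,0,1,0.1,0,0,0,1,0.1,0,0,0]
}}

```text
time_s: 14.88
tcp_pos: [0.5983, -0.0067, 0.2839]
orientation: [-0.024, 0.708, -0.025, -0.705]
wrist_force: [-1.2, -0.2, 11.6]
finger_gap: 0.001
```

Emit:
{"name": "servo_tool", "arguments": {
  "rows": [1,0.1,0,0,0,1,0.1,0,0,0,1,0.1,0,0,0]
}}

```text
time_s: 15.13
tcp_pos: [0.5983, -0.0066, 0.2837]
orientation: [-0.024, 0.708, -0.025, -0.705]
wrist_force: [-2.3, 1.0, 15.8]
finger_gap: 0.001
```

Emit:
{"name": "servo_tool", "arguments": {
  "rows": [1,0.1,0,0,0,1,0.1,0,0,0,1,0.1,0,0,0]
}}

```text
time_s: 15.38
tcp_pos: [0.5983, -0.0066, 0.2833]
orientation: [-0.024, 0.709, -0.025, -0.705]
wrist_force: [-4.5, 1.0, 19.3]
finger_gap: -0.002
```

Emit:
{"name": "servo_tool", "arguments": {
  "rows": [1,0.1,0,0,0,1,0.1,0,0,0,1,0.1,0,0,0]
}}

```text
time_s: 15.63
tcp_pos: [0.5983, -0.0066, 0.2829]
orientation: [-0.024, 0.709, -0.025, -0.705]
wrist_force: [-5.4, 0.7, 23.1]
finger_gap: -0.002
```

Emit:
{"name": "servo_tool", "arguments": {
  "rows": [1,0.1,0,0,0,1,0.1,0,0,0,1,0.1,0,0,0]
}}

```text
time_s: 15.88
tcp_pos: [0.5982, -0.0066, 0.2825]
orientation: [-0.024, 0.709, -0.025, -0.705]
wrist_force: [-6.2, 1.4, 25.6]
finger_gap: -0.004
```

Emit:
{"name": "servo_tool", "arguments": {
  "rows": [1,0.1,0,0,0,1,0.1,0,0,0,1,0.1,0,0,0]
}}

```text
time_s: 16.13
tcp_pos: [0.5982, -0.0066, 0.2821]
orientation: [-0.024, 0.709, -0.025, -0.704]
wrist_force: [-9.1, 0.8, 30.1]
finger_gap: 0.001
```

Emit:
{"name": "servo_tool", "arguments": {
  "rows": [1,0.1,0,0,0,1,0.1,0,0,0,1,0.1,0,0,0]
}}

```text
time_s: 16.38
tcp_pos: [0.5982, -0.0065, 0.2818]
orientation: [-0.024, 0.709, -0.025, -0.704]
wrist_force: [-9.5, 2.7, 33.9]
finger_gap: -0.002
```

Emit:
{"name": "servo_tool", "arguments": {
  "rows": [1,0.1,0,0,0,1,0.1,0,0,0,1,0.1,0,0,0]
}}

```text
time_s: 16.63
tcp_pos: [0.5982, -0.0065, 0.2814]
orientation: [-0.024, 0.709, -0.025, -0.704]
wrist_force: [-12.8, 2.2, 38.4]
finger_gap: -0.002
```

Emit:
{"name": "servo_tool", "arguments": {
  "rows": [1,-0.3,0,0,0,1,-0.3,0,0,0,1,-0.3,0,0,0]
}}

```text
time_s: 16.88
tcp_pos: [0.5982, -0.0066, 0.2827]
orientation: [-0.024, 0.709, -0.025, -0.704]
wrist_force: [-7.0, 1.7, 27.8]
finger_gap: -0.001
```

Emit:
{"name": "servo_tool", "arguments": {
  "rows": [1,-0.3,0,0,0,1,-0.3,0,0,0,1,-0.3,0,0,0]
}}

```text
time_s: 17.13
tcp_pos: [0.5982, -0.0067, 0.2837]
orientation: [-0.024, 0.708, -0.025, -0.705]
wrist_force: [-2.8, 0.6, 16.1]
finger_gap: 0.001
```

Emit:
{"name": "servo_tool", "arguments": {
  "rows": [1,-0.2,0,0,0,1,-0.2,0,0,0,1,-0.2,0,0,0]
}}

```text
time_s: 17.38
tcp_pos: [0.5979, -0.0067, 0.2839]
orientation: [-0.024, 0.708, -0.025, -0.706]
wrist_force: [-1.2, 0.1, 8.6]
finger_gap: -0.002
```

Emit:
{"name": "servo_tool", "arguments": {
  "rows": [1,-0.4,0,0,0,1,-1,0,0,0,1,-2,0,1,0,1,-4,0,4,0,1,-8,0,8,0,1,-12,0,12,0,1,-15,0,16,0,1,-15,0,18,0,1,-15,0,18,0]
}}

```text
time_s: 18.13
tcp_pos: [0.4144, 0.0066, 0.4355]
orientation: [-0.024, 0.707, -0.025, -0.706]
wrist_force: [0.6, 0.3, 0.6]
finger_gap: -0.004
```

Run:
```python
from h import *
a=[];L=[]
for n in("scene","top"):
    Ws=[]
    for _ in range(3):
        p,d=optics.get_image(n); Ws.append(cloud(n,p,d))
    W=np.nanmedian(Ws,0); a.append(p)
    c=np.dstack([(W[...,:2]-[.6005,-.007])@np.array([[ca,-sa],[sa,ca]]),W[...,2]]); 
    m=(abs(c[...,1])<.012)&(c[...,2]>.092)&(c[...,2]<.18)&(c[...,0]>-.06)&(c[...,0]<.08); t=c[m]
    print(n,[(int(lo*1000),round(float(np.median(t[(abs(t[:,0]-lo)<.003),2])),4)) for lo in np.arange(-.05,.075,.006) if (abs(t[:,0]-lo)<.003).any()])
    k=(t[:,0]>-.03)&(t[:,0]<.03)&(t[:,2]<.125); f=np.polyfit(t[k,0],t[k,2],1); print("slope",f)
uv=proj("scene",[CP(.03,-.173+.12)])[0].astype(int); uw=proj("top",[CP(.03,-.173+.12)])[0].astype(int)
f=lambda p,u:cv2.resize(p[u[1]-35:u[1]+35,u[0]-35:u[0]+35],(400,400),interpolation=2)
cv2.imwrite("pics/latch.png",np.hstack([f(a[0],uv),f(a[1],uw)])[:,:,::-1])
```

```text
scene [(-50, 0.1104), (-44, 0.1099), (-38, 0.1078), (-32, 0.1073), (-8, 0.1099), (-2, 0.1105), (3, 0.1102), (9, 0.1109), (15, 0.1115), (21, 0.1113), (27, 0.1122), (33, 0.1129), (39, 0.1129), (45, 0.1151), (51, 0.122), (57, 0.1303), (63, 0.1184), (69, 0.1016)]
slope [0.06733491 0.11016829]
top [(-50, 0.1135), (-44, 0.112), (-38, 0.1096), (-32, 0.1088), (-26, 0.1094), (-20, 0.1097), (-14, 0.1102), (-8, 0.111), (-2, 0.1114), (3, 0.1117), (9, 0.1121), (15, 0.1127), (21, 0.1138), (27, 0.1133), (33, 0.1142), (39, 0.1152), (45, 0.1152), (51, 0.1227), (57, 0.13), (63, 0.1332)]
slope [0.06985095 0.11124406]
```

View pics/latch.png

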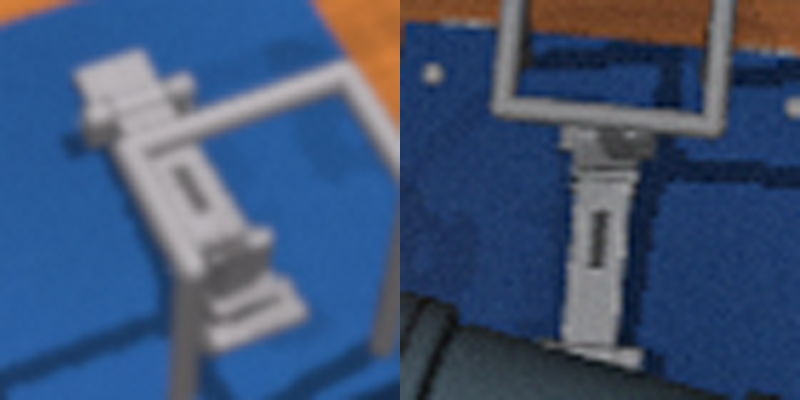

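Run:
```python
from h import *
def prof(n,d):
    W=cloud(n,0,d); c=np.dstack([(W[...,:2]-[.6005,-.007])@np.array([[ca,-sa],[sa,ca]]),W[...,2]])
    t=c[(abs(c[...,1])<.012)&(c[...,2]>.092)&(c[...,2]<.15)]
    return [(int(lo*1000),round(float(np.median(t[(abs(t[:,0]-lo)<.0025),2])),4)) for lo in np.arange(.035,.075,.004) if (abs(t[:,0]-lo)<.0025).any()]
for n in("scene","top"):
    print(n,"before",prof(n,np.load(f"pics/{n}_d0.npy"))); print(n,"now   ",prof(n,optics.get_image(n)[1]))
```

```text
scene before [(43, 0.1103), (47, 0.12), (51, 0.121), (55, 0.1274), (59, 0.1312), (63, 0.1207), (67, 0.1111), (71, 0.1006)]
scene now    [(35, 0.1134), (39, 0.1135), (43, 0.1141), (47, 0.1159), (51, 0.123), (55, 0.1274), (59, 0.1313), (63, 0.1201), (67, 0.1151), (71, 0.1008)]
top before [(35, 0.0927), (39, 0.0939), (43, 0.1046), (47, 0.1108), (51, 0.1138), (55, 0.1264), (59, 0.1315), (63, 0.1336), (67, 0.1341)]
top now    [(35, 0.1129), (39, 0.115), (43, 0.1157), (47, 0.1153), (51, 0.121), (55, 0.1268), (59, 0.1307), (63, 0.1329), (67, 0.1318)]
```

The catch profile matches the one from before (nose forward), and the hasp sits at about 0.067 rad, held under it. Checking the paddle and that the arm is still, then handing in.

Run:
```python
from h import *
from bench import status,job
p,d=optics.get_image("top");W=cloud("top",p,d);z=W[...,2]
m=(z>.02)&(z<.036)&(W[...,1]<-.30)&(W[...,1]>-.42)&(W[...,0]>.37)&(W[...,0]<.60)
m=cv2.morphologyEx(m.astype(np.uint8),cv2.MORPH_OPEN,np.ones((3,3)))>0
print(m.sum(),rect(W[m][:,:2]),np.median(z[m])); s=status.observe(); print(s['time_s'],np.abs(s['dq']).max(),s['wrist_force'])
if m.sum()>100 and np.abs(s['dq']).max()<.02: print(job.close_job())
```

```text
726 (array([ 489.4, -357.5]), array([202.9,  59. ]), 1.91) 0.028853620619435527
18.5833 0.004761297650891836 [-0.32864914 -0.67870927 -0.76212172]
the job is handed in; nothing more can be done
None
```

I moved the paddle from the lid into the tray and latched the hasp, then handed the job in at about 18.6 s. One check did not fully settle: how far the rubber buffer was squeezed at the deepest moment.

- **Paddle:** it lies flat in the tray, its middle about 2 mm from the tray's centre. Its top is at z ≈ 0.029 m, which fits an 18 mm paddle on a 10 mm floor.
- **Hasp:** the interface has no tilt, so I could not lean the tool in under the rod rest. Instead I pressed with the shut fingers nearer the hinge, about 55 mm from its axis, and stayed clear of the crossbar.
- **Latch:** the press force rose to about 21 N, then fell, probably as the end bar passed the catch's nose. After I lifted off, both cameras put the hasp at about 0.07 rad. The catch's profile matched the one from before, so it is forward over the end bar. I inferred a buffer squeeze of about 3.5 mm from that geometry.
- **Buffer:** I read that force drop as the slope only, not the snap, and kept pressing to about 38 N. My estimates of the peak squeeze disagree. From the force it was about 7 mm at most; from the tool's position it could have been just over the 8 mm limit, though that reading includes flex in the fingers and arm. The buffer joint cannot be read, so I can't confirm the limit was kept.
- **Other objects:** the arm stayed well away from the jacks, the mug and the jar. I did not measure their positions at the end.

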